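Snap the missing cap onto the meter's terminal post

ROBOT

A 6-joint arm with a two-finger parallel gripper is mounted at the origin on the work surface. World frame = base frame: x ahead of the robot, y to its left, z up, the work surface at z = 0. Lengths are in m, angles in rad, forces in N, time in s.
With the tool pointing down it reaches from about 0.275 to 0.75 m from the base axis. Payload 10.2 kg.
Tool frame: the origin (TCP) lies on the centre line of the jaws, within the pads' length; the fingertips stand 14 mm ahead of it and the grasp point (between the pads) lies 5 mm behind it; z points along the fingers, y is the line along which they close (so a half turn about z gives the same grasp; the last joint's range is limited). The gripper opens to 88 mm and grips with 3 to 60 N. Pads are 18 mm wide; open, the fingers measure 123 mm over their backs; the gripper's body (75 mm by 187 mm) begins 45 mm behind the grasp point.
Start: joints at [-1.484, 0.313, 1.498, -0, 1.331, -0.223], TCP at [0.16, -0.5, 0.253] pointing down, gripper open.
Joint ranges: [-2.94, 2.94], [-0.97, 2.17], [0.19, 2.56], [-1.23, 4.37], [0.02, 3.11], [-2.88, 2.88]. Speed limits (rad/s): [2.39, 2.39, 3.01, 3.14, 3.14, 3.14].

INTERFACE

Orientations are given as a unit quaternion [w, x, y, z].
In Python, from workcell import ctrl gives the robot as it stands.
- The arm moves only by the tool move_arm, never from a script. Its argument "targets" is a list of rows, each a list of 7 numbers: the opening, from -1 (shut) to 1 (fully open), so that 0 is half open, then the shift along the tool's x, y, z in m, then the turn, a rotation vector about the tool's x, y, z in degrees. In form: [[claw, tx, ty, tz, rx, ry, rz], ...]. A call has 1 to 10 rows; each row is the pose to reach, as a shift and turn from the pose commanded when the call began, along the tool's axes at that moment; what a row does not reach only later rows make up. A row lasts 1/8 s, in which the tool goes at most 62.5 mm and 10.7 degrees, less where a joint would pass 70% of its speed; a pose out of reach is approached as far as the arm can. A call with a gripper value outside its range is refused whole. The fingers move at their own pace and stop on an object; "squeeze" is the grip in N (left out, the last holds). Time passes only in rows, so rows that repeat a pose let the fingers close. It gives the time, the measured TCP pose, the force, the opening and the grip force at its end, in the units of the state.
- ctrl.get_obs(): the state, without advancing time (a new reading comes with each control period).
- ctrl.read_camera(name): name is "side" or "top"; returns a dict with "frame" (400x640x3 uint8, red, green, blue), "range_z" (400x640 float32, m along the optical axis (not along the pixel's ray), 0 where there is no reading), "fx", "fy", "cx", "cy" (pixels), "D" ([k1, k2, p1, p2, k3] as OpenCV has them; the pictures are not rectified), "position" and "orientation" of the camera in the world. Camera axes: x right, y up, looking along -z (the intrinsics and any distortion apply to the point x, -y, -z); pixel columns grow to the right and rows downward; lengths in m; the calibration is good to about 2 mm. A picture is of the moment at which its call begins.
- ctrl.hand_in(): hands the job in; it is judged then, once.
The state is a dict: "clock": time; "joint_positions": joint angles; "qd": joint speeds; "joint_efforts": joint torques, N m; "position": TCP position; "tool_rot": TCP orientation; "ft_force": force on the tool from outside, world axes, zero at the start; "torque": the same for the moment, N m; "gripper_width": finger opening in m; "grasp_force": force on a finger pad.
Only numpy, scipy, OpenCV 4.12 (cv2) and the standard library are available. Lean on these libraries where they do the work, as an engineer would, in place of code of your own. Each camera call takes 0.05 s, during which the arm holds its last target. There are 200 camera calls.

TASK

One terminal post of the bench meter has been left bare: take the matching cap, the same as the two already fitted on the meter, out of the parts tray, set it mouth down on the bare post and press it straight down until you feel it click. Keep pressing after the click so that it sits fully down on its collar, firmly but without forcing it, and finish while still holding it pressed down: do not let go. Leave the other small parts in their pockets and everything else on the table where it is.

Things in the scene. Friction and masses are not known exactly. Their poses are not given: they have to be found in the camera images.
- cap_center (a point): The cap to fit: a round black plastic terminal cap with fine upright ribs and a closed top, 24 mm across, 28 mm tall, 10 to 20 g. The point is its centre, 14 mm above its mouth rim; z is up. It starts mouth down, loose in one of the tray's pockets, its rim on the pocket floor, so that 22 mm of it stand above the tray's top face. It is stiff and may be gripped firmly.
- cap_mouth (a point): The centre of the cap's open mouth, underneath, in the plane of its rim. The mouth is a 13 mm round hole in a lip 2 mm thick; above the lip the bore is 19 mm wide, its roof 24 mm above the rim, so the cap takes the whole post.
- stud_tip (a point): The tip of the bare terminal post: an upright bright metal stud 11 mm thick, 20 mm tall above the meter's ledge, tapered to 6 mm across over its top 3.5 mm. The point is the centre of its top end; z is up. Fully home, the cap's centre is 2 mm BELOW this point and its mouth 16 mm below. The cap may be turned any way about z.
- stud_bulges (a point): Middle of the post's four sprung bulges (16.6 mm across, 10 mm below the tip). The cap goes on freely until its mouth is 3.5 mm above this point; then the push rises to about 13 N (up to 20 N off centre) over 2 mm and drops to nothing by 0.5 mm above: the click. Once the mouth is 2 mm below, the bulges pull it down onto the collar, 5.8 mm below. There press on with about 10 N.
- stud_collar: The black insulating collar round the foot of the bare post, a disc 27 mm across and 4 mm thick that the cap's mouth rim sits on when home. Origin at the centre of its underside, on the meter's ledge.
- meter: The bench meter, fixed: a black case, its x -60 to +70 mm, 150 mm wide (y), origin at the middle of the underside; x points from the terminals to the dial. A flat ledge 38 mm high in front carries three terminals in a row at x = -35 mm, y = -43, 0 and +43 mm; which one is bare varies. Behind them the dial slopes up from x = +6 mm to the top, 92 mm high, at x = +44 mm.
- post_a: One of the two terminals that already wear their caps (the same black cap, 24 mm across, its top 32 mm above the ledge; fixed). Origin on the ledge, on its axis.
- post_b: The other terminal that already wears its cap, the same as post_a.
- tray: The parts tray, fixed: a white plastic slab 124 mm (x) by 182 mm (y), 10 mm high, origin at the middle of its underside. Six square pockets 36 mm wide, 6 mm deep (floor 4 mm above the table), at x = -29 and +29 mm by y = -58, 0 and +58 mm. The cap and four other parts lie in five of them, shuffled, each up to 4 mm off the pocket's centre.
- wide_cap: Another black cap in the tray, too big: 30 mm across and only 18 mm tall. Leave it. Origin at its underside.
- slim_cap: Another black cap in the tray, too slim: 14 mm across (19 mm at its foot) and 32 mm tall. Leave it. Origin at its underside.
- thumb_nut: A brass thumb nut in the tray, 20 mm across and 14 mm tall. Leave it. Origin at its underside.
- bulb_holder: A small bulb in a white round holder in the tray, 30 mm across and 32 mm tall. Leave it. Origin at its underside.
- apple: An apple, 73 mm across and 70 mm tall, beyond the meter and the tray, origin at its underside. Leave it.
- battery_box: An open battery box with two cells, 62 x 34 x 17 mm, origin at its underside. Leave it.
- beaker: A glass beaker, 68 mm across and 95 mm tall, origin at its underside. Leave it.

How it is judged:
By the outcome, as a careful person would: the job done as asked, in the order asked, and still so for the second after the job is handed in, while the arm keeps its last pose, push and grip.
It also fails if it takes over 45 s, if anything falls off the work surface, if the arm or the gripper's body presses on something with over 40 N, if the wrist force passes 120 N, or if a joint passes its speed limit or range.

## Working session

There is one attempt and no reset: what is moved stays moved. The work goes in short steps, Python scripts to look and compute and a tool call to move; the robot and the scene stay as the last step left them, time stands still between calls to the robot, and variables do not carry over. Pictures are saved under pics/ and viewed, at most 10 in all, crops included, and the job is handed in when it is done.

Besides the shell and the picture viewer there is one more tool, called as name(argument=value, ...), one argument or row to a line, values as JSON. move_arm: Moves the arm, as the interface text tells. Its arguments: {"type":"object","properties":{"targets":{"type":"array"},"squeeze":{"type":"number"}},"required":["targets"]}

```bash
mkdir -p pics; cat > h.py <<'E'
import numpy as np, cv2
from scipy.spatial.transform import Rotation as R
from workcell import ctrl
def rot(q): return R.from_quat([q[1],q[2],q[3],q[0]]).as_matrix()
def cloud(c):
    z=c["range_z"]; h,w=z.shape
    K=np.array([[c["fx"],0,c["cx"]],[0,c["fy"],c["cy"]],[0,0,1]])
    u,v=np.meshgrid(np.arange(w),np.arange(h))
    n=cv2.undistortPoints(np.stack([u,v],-1).reshape(-1,1,2).astype(float),K,np.array(c["D"],float)).reshape(h,w,2)
    p=np.stack([n[...,0]*z,-n[...,1]*z,-z],-1)
    P=p@rot(c["orientation"]).T+np.array(c["position"]); P[z==0]=np.nan
    return P
def ray_at(c,u,v,Z):
    K=np.array([[c["fx"],0,c["cx"]],[0,c["fy"],c["cy"]],[0,0,1]])
    n=cv2.undistortPoints(np.array([[[u,v]]],float),K,np.array(c["D"],float)).ravel()
    d=rot(c["orientation"])@np.array([n[0],-n[1],-1]); o=np.array(c["position"])
    return o+d*(Z-o[2])/d[2]
E
python3 - <<'E'
from h import *
for n in("top","side"):
    c=ctrl.read_camera(n); np.save(n+".npy",c,allow_pickle=True)
    cv2.imwrite(f"pics/{n}0.png",c["frame"][...,::-1])
    print(n,c["position"],c["orientation"],c["fx"],c["D"])
o=ctrl.get_obs();print(o)
E
```

```text
top [0.51169256 0.01523673 1.13616458] [-0.69907477 -0.03644176  0.02494259  0.71368364] 436.23815110081307 [-0.09192001  0.          0.          0.          0.        ]
side [0.33652906 0.60411354 0.81473329] [-0.1925406  -0.07657004  0.34698124  0.91469621] 495.6091321851967 [-0.00320923  0.          0.          0.          0.        ]
{'clock': 0.1, 'joint_positions': array([-1.48442390e+00,  3.13420711e-01,  1.49832436e+00, -1.22278528e-05,
        1.33099318e+00, -2.23357504e-01]), 'qd': array([-0.00278643, -0.0019937 , -0.00190135,  0.00148945, -0.00109044,
       -0.00021658]), 'joint_efforts': array([ 3.52013216e-03, -4.02809644e+01, -2.52641863e+01,  6.95640687e-02,
        3.42404586e-02, -6.76371496e-05]), 'position': array([ 0.16001088, -0.49982188,  0.25221848]), 'tool_rot': array([-5.71859190e-04,  9.88031982e-01,  1.54248096e-01,  3.32773533e-05]), 'ft_force': array([ 0.04038901, -0.87128752,  0.71317394]), 'torque': array([ 0.03104822,  0.00424667, -0.00664333]), 'grasp_force': 0.0, 'gripper_width': 0.08813933790537322}
```

View pics/top0.png

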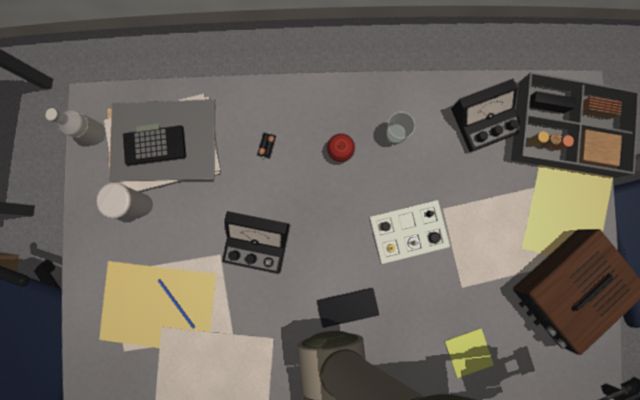

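View pics/side0.png

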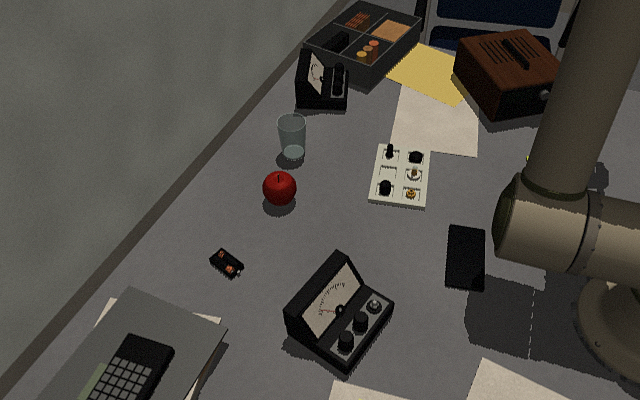

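Top: the bare post is about (268,262) on the meter at (255,242). The tray is at (410,232), with cap candidates at (386,226), (434,237) and (429,214). The side view has the tray at (400,175) and the bare post at (375,306). Next I'll enlarge both and measure with depth.

```bash
python3 - <<'E'
from h import *
C={n:np.load(n+".npy",allow_pickle=True).item() for n in("top","side")}
def crop(n,u,v,w,h,s): return cv2.resize(C[n]["frame"][v:v+h,u:u+w,::-1],None,fx=s,fy=s,interpolation=cv2.INTER_CUBIC)
a=np.hstack([crop("top",370,198,80,60,5),crop("top",240,230,80,60,5)[:, :]])
b=np.hstack([crop("side",363,140,80,60,5),crop("side",325,285,80,60,5)])
cv2.imwrite("pics/crops.png",np.clip(np.vstack([a,b]).astype(float)*1.6,0,255).astype(np.uint8))
for n in C:
    P=cloud(C[n])
    B={"top":dict(tray=(370,198,80,65),meter=(220,208,70,66)),"side":dict(tray=(365,140,70,70),meter=(282,248,115,128))}[n]
    for k,(u,v,w,h) in B.items():
        q=P[v:v+h,u:u+w].reshape(-1,3); q=q[~np.isnan(q[:,0])]
        print(n,k,len(q),np.percentile(q,[1,50,99],axis=0).round(4).tolist())
    print("table z", [np.nanmedian(P[v-3:v+4,u-3:u+4,2]).round(4) for u,v in ([(340,210),(300,250)] if n=="top" else [(330,220),(420,260)])])
    for u,v in ([(386,226),(434,237),(429,213),(390,247),(413,242),(407,220),(268,262),(251,258),(235,255)] if n=="top" else [(386,187),(416,157),(390,151),(411,193),(414,174),(375,306),(360,321),(345,340)]):
        print(n,u,v,P[v-1:v+2,u-1:u+2].reshape(-1,3)[4].round(4), np.nanmax(P[v-3:v+4,u-3:u+4,2]).round(4))
E
```

```text
top tray 5179 [[0.4343, -0.2875, -0.003], [0.5162, -0.184, 0.0075], [0.5992, -0.083, 0.0335]]
top meter 4601 [[0.4138, 0.1277, -0.0031], [0.4975, 0.2098, 0.0402], [0.5816, 0.3094, 0.0959]]
table z [np.float64(0.001), np.float64(0.0006)]
top 386 226 [ 0.5277 -0.1199  0.0351] 0.0379
top 434 237 [ 0.4971 -0.2427  0.0247] 0.0273
top 429 213 [ 0.5581 -0.2305  0.0325] 0.041
top 390 247 [ 0.4744 -0.1302  0.0217] 0.024
top 413 242 [ 0.486  -0.1871  0.033 ] 0.0383
top 407 220 [ 0.5425 -0.179   0.0025] 0.0086
top 268 262 [0.4448 0.1752 0.06  ] 0.0621
top 251 258 [0.4559 0.2149 0.0724] 0.0747
top 235 255 [0.4636 0.2547 0.0702] 0.0749
side tray 4875 [[0.4281, -0.3181, -0.0026], [0.5166, -0.1834, 0.0078], [0.6186, -0.0734, 0.0328]]
side meter 14658 [[0.3888, 0.0334, -0.0026], [0.5009, 0.2132, 0.0272], [0.6463, 0.3197, 0.0938]]
table z [np.float64(-0.0005), np.float64(0.0004)]
side 386 187 [ 0.5262 -0.1125  0.03  ] 0.0344
side 416 157 [ 0.4968 -0.2386  0.0205] 0.026
side 390 151 [ 0.5579 -0.2307  0.0235] 0.0348
side 411 193 [ 0.4737 -0.1297  0.0164] 0.0213
side 414 174 [ 0.485  -0.1867  0.0176] 0.0239
side 375 306 [0.4442 0.1791 0.0492] 0.0593
side 360 321 [0.4543 0.2264 0.0695] 0.0742
side 345 340 [0.464  0.2674 0.0697] 0.0728
```

View pics/crops.png

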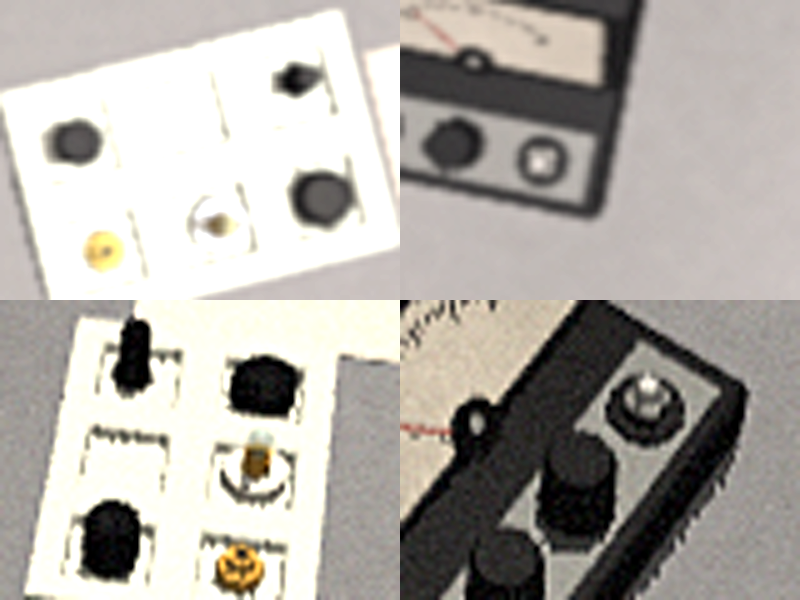

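The cap is at crop (76,142), i.e. top pixel (385,226), with its height agreeing with 32 mm. The wide cap is at the right of the tray and the slim cap at its upper right. The bare stud is at crop (541,160), i.e. top pixel (268,261.6). Now the centres, checked against the known sizes.

```bash
cat > meas.py <<'E'
from h import *
C={n:np.load(n+".npy",allow_pickle=True).item() for n in("top","side")}
def top(n,g,zt,rad=.016,lo=.006):
    P=cloud(C[n]).reshape(-1,3); d=np.hypot(*(P[:,:2]-g).T)
    q=P[(d<rad+.006)&(P[:,2]>zt-lo)&(P[:,2]<zt+.008)]
    mid=(np.percentile(q[:,:2],3,axis=0)+np.percentile(q[:,:2],97,axis=0))/2
    return len(q),q[:,:2].mean(0).round(4),mid.round(4),np.ptp(q[:,:2],axis=0).round(4),np.median(q[:,2]).round(4)
if __name__=="__main__":
  for n in C:
    for k,g,z in (("cap",(.527,-.118),.032),("a",(.455,.217),.070),("b",(.463,.259),.070),("stud",(.4445,.176),.058)):
        print(n,k,*top(n,np.array(g),z))
  c=C["top"]
  for k,u,v,z in(("cap top face",385.2,225.8,.032),("stud tip",267.8,261.6,.058),("post a top",330.4-80+0,258.0,.070)):
      print(k,ray_at(c,u,v,z).round(4))
  c=C["side"]
  print("side cap",ray_at(c,363+(111+.5)/5-.5,140+(211+.5)/5-.5+5.3,.032).round(4))
  print("side stud tip",ray_at(c,325+(650-400)/5-.4,285+(380-300)/5-.4,.058).round(4))
  # tray/meter orientation from outlines
  P=cloud(C["top"])
  q=P.reshape(-1,3); s=(np.abs(q[:,0]-.516)<.11)&(np.abs(q[:,1]+.184)<.12)&(q[:,2]>.006)&(q[:,2]<.014)
  f=C["top"]["frame"].reshape(-1,3).min(1)>120
  r=cv2.minAreaRect(q[s&f][:,:2].astype(np.float32)*1000); print("tray",r)
  s=(np.abs(q[:,0]-.49)<.12)&(np.abs(q[:,1]-.21)<.12)&(q[:,2]>.030)&(q[:,2]<.1)
  print("meter",cv2.minAreaRect(q[s][:,:2].astype(np.float32)*1000))
E
python3 meas.py
```

```text
top cap 71 [ 0.5279 -0.1182] [ 0.5278 -0.118 ] [0.023  0.0208] 0.0322
top a 79 [0.4536 0.2185] [0.4533 0.219 ] [0.0244 0.0214] 0.0707
top b 79 [0.4624 0.2611] [0.4624 0.2612] [0.0221 0.0223] 0.07
top stud 19 [0.4444 0.1771] [0.4445 0.1773] [0.0099 0.0126] 0.0562
side cap 82 [ 0.5301 -0.1182] [ 0.5303 -0.1191] [0.0232 0.0245] 0.0312
side a 157 [0.4555 0.2209] [0.4556 0.2203] [0.0222 0.022 ] 0.07
side b 178 [0.4645 0.2628] [0.4648 0.2621] [0.0243 0.0233] 0.0697
side stud 34 [0.4465 0.1779] [0.4467 0.1775] [0.011  0.0099] 0.0563
cap top face [ 0.5283 -0.1183  0.032 ]
stud tip [0.4457 0.176  0.058 ]
post a top [0.4558 0.2168 0.07  ]
side cap [ 0.528  -0.1093  0.032 ]
side stud tip [0.4473 0.1744 0.058 ]
tray ((494.391845703125, -196.03805541992188), (178.42770385742188, 211.35154724121094), 7.623376369476318)
meter ((492.3702087402344, 210.58901977539062), (151.7970428466797, 130.9228515625), 77.68905639648438)
```

Both cameras agree within 2 mm, and the sizes and the 43 mm row spacing check out. Cap is at about (0.529,-0.1185) and stud at (0.4455,0.1774); the row is yawed -11.7°. I'll close the jaws along the meter's x, clear of the neighbouring caps.

```bash
cat > d.py <<'E'
import sys
from h import *
def delta(t,yaw=-11.7):
    o=ctrl.get_obs(); M=rot(o["tool_rot"]); d=M.T@(np.array(t)-o["position"])
    y=np.array([np.cos(np.radians(yaw)),np.sin(np.radians(yaw)),0]); x=np.cross(y,[0,0,-1])
    T=np.stack([x,y,[0,0,-1]],1)
    rv=np.degrees(R.from_matrix(M.T@T).as_rotvec())
    print("shift",d.round(4),"turn",rv.round(2),"pos",o["position"].round(4),"F",o["ft_force"].round(2),"w",round(o["gripper_width"],4),"grip",round(o["grasp_force"],1),"t",o["clock"])
if __name__=="__main__": delta([float(a) for a in sys.argv[1:4]])
E
python3 d.py .529 -.1185 .15
```

```text
shift [ 0.4676 -0.2506  0.1026] turn [-5.000e-02 -5.000e-02 -6.055e+01] pos [ 0.16   -0.4998  0.2522] F [ 0.04 -0.87  0.71] w 0.0881 grip 0.0 t 0.1
```

move_arm(
  targets=[
    [-0.18,0.047,-0.025,0,0,0,-6],
    [-0.18,0.094,-0.05,0,0,0,-12],
    [-0.18,0.14,-0.075,0,0,0,-18],
    [-0.18,0.187,-0.1,0,0,0,-24],
    [-0.18,0.234,-0.125,0.01,0,0,-30],
    [-0.18,0.281,-0.15,0.03,0,0,-36],
    [-0.18,0.327,-0.175,0.05,0,0,-42],
    [-0.18,0.374,-0.2,0.07,0,0,-48],
    [-0.18,0.421,-0.226,0.09,0,0,-54],
    [-0.18,0.4676,-0.2506,0.1026,0,0,-60.5],
  ],
)

```text
clock: 1.35
position: [0.5297, -0.1171, 0.1489]
tool_rot: [-0.001, 0.775, 0.632, -0.0]
ft_force: [0.6, -1.1, 0.3]
gripper_width: 0.0364
grasp_force: 0.0
```

```bash
python3 d.py .529 -.1185 .026; python3 - <<'E'
from h import *
ims=[]
for n,(u,v,w,h) in dict(top=(350,170,110,110),side=(345,110,110,110)).items():
    c=ctrl.read_camera(n); ims.append(cv2.resize(c["frame"][v:v+h,u:u+w,::-1],(400,400),interpolation=cv2.INTER_CUBIC))
cv2.imwrite("pics/above.png",np.clip(np.hstack(ims)*1.5,0,255).astype(np.uint8))
E
```

```text
shift [-0.0015 -0.0002  0.1229] turn [-0.08 -0.02  0.17] pos [ 0.5297 -0.1171  0.1489] F [ 0.64 -1.09  0.35] w 0.0364 grip 0.0 t 1.35
```

View pics/above.png

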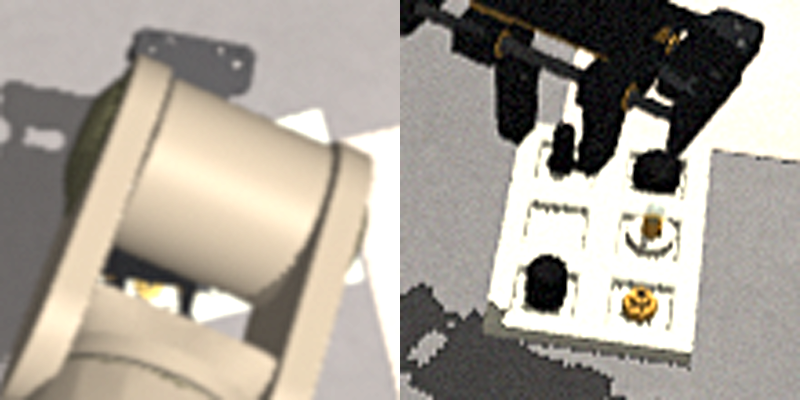

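The side view shows both fingers straight, above the tray at (515,100) and (600,130), and the cap untouched at (547,283). I'll lower to just above the cap and recheck.

move_arm(
  targets=[
    [-0.18,-0.0007,0,0.03,0,0,0],
    [-0.18,-0.0007,0,0.06,0,0,0],
    [-0.18,-0.0007,0,0.09,0,0,0],
    [-0.18,-0.0007,0,0.098,0,0,0],
    [-0.18,-0.0007,0,0.098,0,0,0],
  ],
)

```text
clock: 2.08
position: [0.5288, -0.1198, 0.0525]
tool_rot: [0.0, 0.776, 0.631, -0.0]
ft_force: [0.4, -0.0, 1.0]
gripper_width: 0.0363
grasp_force: 0.0
```

```bash
python3 d.py .529 -.1185 .026; python3 - <<'E'
from h import *
c=ctrl.read_camera("side"); u,v,w,h=345,110,110,90
cv2.imwrite("pics/near.png",np.clip(cv2.resize(c["frame"][v:v+h,u:u+w,::-1],None,fx=6,fy=6,interpolation=cv2.INTER_CUBIC)*2.,0,255).astype(np.uint8))
E
```

```text
shift [ 0.0013 -0.0001  0.0265] turn [ 0.    0.   -0.08] pos [ 0.5288 -0.1198  0.0525] F [ 0.36 -0.03  1.01] w 0.0363 grip 0.0 t 2.075
```

View pics/near.png

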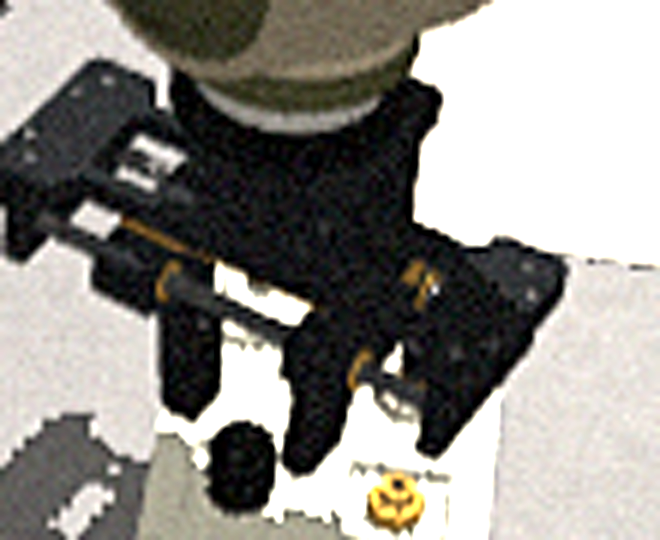

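The fingertips at (188,412) and (302,468) straddle the cap top at (243,440). Descending and gripping.

move_arm(
  targets=[
    [-0.18,0.001,0,0.01,0,0,0],
    [-0.18,0.001,0,0.02,0,0,0],
    [-0.18,0.001,0,0.026,0,0,0],
    [-0.18,0.001,0,0.026,0,0,0],
    [-0.6,0.001,0,0.026,0,0,0],
    [-0.6,0.001,0,0.026,0,0,0],
    [-0.6,0.001,0,0.026,0,0,0],
    [-0.6,0.001,0,0.026,0,0,0],
  ],
  squeeze=40,
)

```text
clock: 3.12
position: [0.5292, -0.1186, 0.0263]
tool_rot: [0.0, 0.776, 0.631, 0.0]
ft_force: [0.4, -0.1, 2.1]
gripper_width: 0.023
grasp_force: 40.0
```

move_arm(
  targets=[
    [-0.6,0,0,-0.02,0,0,0],
    [-0.6,0,0,-0.06,0,0,0],
    [-0.6,0,0,-0.1,0,0,0],
    [-0.6,0,0,-0.124,0,0,0],
    [-0.6,0,0,-0.124,0,0,0],
  ],
)

```text
clock: 3.75
position: [0.5296, -0.1187, 0.1514]
tool_rot: [0.001, 0.776, 0.631, 0.001]
ft_force: [0.2, 0.1, -0.7]
gripper_width: 0.0233
grasp_force: 40.0
```

```bash
python3 d.py .4455 .1774 .12
```

```text
shift [ 0.2728 -0.1427  0.0308] turn [ 0.18  0.04 -0.05] pos [ 0.5296 -0.1187  0.1514] F [ 0.16  0.1  -0.7 ] w 0.0233 grip 40.0 t 3.75
```

move_arm(
  targets=[
    [-0.6,0.04,-0.021,0,0,0,0],
    [-0.6,0.08,-0.042,0,0,0,0],
    [-0.6,0.12,-0.063,0,0,0,0],
    [-0.6,0.16,-0.084,0,0,0,0],
    [-0.6,0.2,-0.105,0,0,0,0],
    [-0.6,0.24,-0.126,0.01,0,0,0],
    [-0.6,0.2728,-0.1427,0.025,0,0,0],
    [-0.6,0.2728,-0.1427,0.0308,0,0,0],
    [-0.6,0.2728,-0.1427,0.0308,0,0,0],
  ],
)

```text
clock: 4.88
position: [0.4447, 0.177, 0.1184]
tool_rot: [-0.0, 0.776, 0.631, -0.001]
ft_force: [0.3, -0.0, 0.3]
gripper_width: 0.0232
grasp_force: 40.0
```

```bash
python3 d.py .4455 .1774 .085; python3 - <<'E'
from h import *
o=ctrl.get_obs()["position"]; ims=[]
for n,(u,v,w,h) in dict(top=(220,200,100,100),side=(300,210,100,130)).items():
    c=ctrl.read_camera(n); np.save(n+"1.npy",c,allow_pickle=True)
    ims.append(cv2.resize(c["frame"][v:v+h,u:u+w,::-1],(int(600*w/h)if n=="side" else 320,600 if n=="side" else 320),interpolation=cv2.INTER_CUBIC))
    ims[-1]=cv2.copyMakeBorder(ims[-1],0,600-ims[-1].shape[0],0,0,cv2.BORDER_CONSTANT)
cv2.imwrite("pics/over.png",np.clip(np.hstack(ims)*2.,0,255).astype(np.uint8))
E
```

```text
shift [0.0006 0.0008 0.0334] turn [-0.1   0.05 -0.06] pos [0.4447 0.177  0.1184] F [ 0.26 -0.04  0.28] w 0.0232 grip 40.0 t 4.875
```

View pics/over.png

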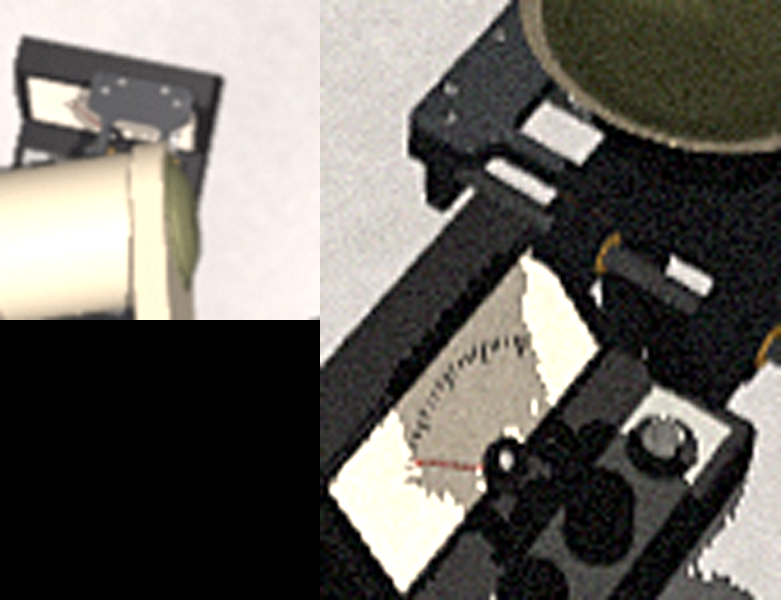

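The side view shows the stud at (662,437) with the gripper above it; the held cap is lost in the dark. I'll lower so the rim is just above the tip and use an enlarged, strongly brightened view.

move_arm(
  targets=[
    [-0.6,0.0004,0.0006,0.015,0,0,0],
    [-0.6,0.0004,0.0006,0.03,0,0,0],
    [-0.6,0.0004,0.0006,0.034,0,0,0],
    [-0.6,0.0004,0.0006,0.034,0,0,0],
  ],
)

```text
clock: 5.48
position: [0.4455, 0.1779, 0.085]
tool_rot: [-0.0, 0.776, 0.631, -0.0]
ft_force: [1.3, -0.3, -0.3]
gripper_width: 0.0229
grasp_force: 40.0
```

```bash
python3 d.py .4455 .1774 .084; python3 - <<'E'
from h import *
c=ctrl.read_camera("side"); np.save("side2.npy",c,allow_pickle=True); u,v,w,h=335,250,80,80
f=np.clip(255*(c["frame"]/255.)**.45,0,255).astype(np.uint8)
cv2.imwrite("pics/tip.png",cv2.resize(f[v:v+h,u:u+w,::-1],(600,600),interpolation=cv2.INTER_CUBIC))
P=cloud(c); o=ctrl.get_obs()["position"]
q=P[v:v+h,u:u+w].reshape(-1,3); d=np.hypot(*(q[:,:2]-o[:2]).T)
for lo in (.060,.066,.072):
    s=q[(d<.016)&(q[:,2]>lo)&(q[:,2]<lo+.006)]; print(lo,len(s),(s[:,:2].mean(0)-o[:2]).round(4), (s.min(0)[:2]-o[:2]).round(4),(s.max(0)[:2]-o[:2]).round(4))
E
```

```text
shift [-0.0004  0.0001  0.001 ] turn [-0.04  0.01 -0.05] pos [0.4455 0.1779 0.085 ] F [ 1.27 -0.29 -0.31] w 0.0229 grip 40.0 t 5.475
0.06 8 [-0.0012  0.0082] [-0.0076  0.0058] [0.0064 0.0091]
0.066 14 [0.0008 0.0081] [-0.0079  0.0022] [0.0124 0.0099]
0.072 27 [0.0027 0.0079] [-0.0107  0.0015] [0.0146 0.0116]
```

View pics/tip.png

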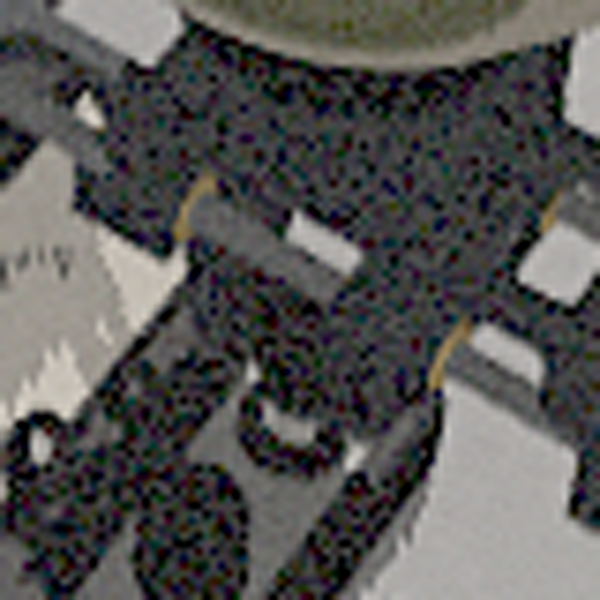

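The rim sits at about (292,408), just above the stud at (292,430), and centred on the collar (242–345). Lowering gently while watching the force.

move_arm(
  targets=[
    [-0.6,-0.0003,0,0.002,0,0,0],
    [-0.6,-0.0003,0,0.004,0,0,0],
    [-0.6,-0.0003,0,0.0055,0,0,0],
    [-0.6,-0.0003,0,0.007,0,0,0],
    [-0.6,-0.0003,0,0.007,0,0,0],
  ],
)

```text
clock: 6.15
position: [0.4455, 0.1776, 0.0782]
tool_rot: [-0.0, 0.776, 0.631, -0.0]
ft_force: [0.9, -0.3, -0.3]
gripper_width: 0.0229
grasp_force: 40.0
```

move_arm(
  targets=[
    [-0.6,0,0,0.0015,0,0,0],
    [-0.6,0,0,0.003,0,0,0],
    [-0.6,0,0,0.0038,0,0,0],
    [-0.6,0,0,0.0038,0,0,0],
  ],
)

```text
clock: 6.65
position: [0.4462, 0.1778, 0.0748]
tool_rot: [0.0, 0.776, 0.631, 0.001]
ft_force: [5.0, 1.9, 0.8]
gripper_width: 0.0232
grasp_force: 40.0
```

The stud pushes the cap sideways (+x 5 N, +y 2 N), so I'll shift to relieve that.

move_arm(
  targets=[
    [-0.6,0.0005,0.0008,0,0,0,0],
    [-0.6,0.0005,0.0008,0,0,0,0],
    [-0.6,0.0005,0.0008,0,0,0,0],
  ],
)

```text
clock: 7.02
position: [0.4463, 0.1779, 0.0745]
tool_rot: [-0.0, 0.776, 0.631, -0.0]
ft_force: [2.7, 1.4, 1.8]
gripper_width: 0.0229
grasp_force: 40.0
```

move_arm(
  targets=[
    [-0.6,0.0007,0.0008,0,0,0,0],
    [-0.6,0.0007,0.0008,0,0,0,0],
    [-0.6,0.0007,0.0008,0,0,0,0],
  ],
)

```text
clock: 7.4
position: [0.4469, 0.1784, 0.0743]
tool_rot: [-0.0, 0.776, 0.631, -0.0]
ft_force: [-0.0, 1.0, 0.3]
gripper_width: 0.023
grasp_force: 40.0
```

move_arm(
  targets=[
    [-0.6,0.0003,0,0.001,0,0,0],
    [-0.6,0.0003,0,0.002,0,0,0],
    [-0.6,0.0003,0,0.003,0,0,0],
    [-0.6,0.0003,0,0.003,0,0,0],
  ],
)

```text
clock: 7.9
position: [0.4478, 0.1788, 0.0723]
tool_rot: [0.0, 0.776, 0.631, 0.001]
ft_force: [-2.0, 0.3, 9.1]
gripper_width: 0.0228
grasp_force: 40.0
```

move_arm(
  targets=[
    [-0.6,0,-0.0004,0.001,0,0,0],
    [-0.6,0,-0.0004,0.002,0,0,0],
    [-0.6,0,-0.0004,0.003,0,0,0],
    [-0.6,0,-0.0004,0.003,0,0,0],
  ],
)

```text
clock: 8.4
position: [0.4474, 0.1788, 0.069]
tool_rot: [0.0, 0.776, 0.631, 0.001]
ft_force: [1.0, -0.2, 3.1]
gripper_width: 0.023
grasp_force: 40.0
```

The force rose to 9 N and then dropped: that was the click. Continuing to the collar.

move_arm(
  targets=[
    [-0.6,0,0,0.001,0,0,0],
    [-0.6,0,0,0.002,0,0,0],
    [-0.6,0,0,0.003,0,0,0],
    [-0.6,0,0,0.004,0,0,0],
    [-0.6,0,0,0.0045,0,0,0],
    [-0.6,0,0,0.0045,0,0,0],
  ],
)

```text
clock: 9.15
position: [0.4467, 0.1789, 0.0643]
tool_rot: [-0.0, 0.776, 0.631, -0.0]
ft_force: [-2.3, -0.9, 5.4]
gripper_width: 0.0232
grasp_force: 40.0
```

move_arm(
  targets=[
    [-0.6,0,-0.0003,0.0006,0,0,0],
    [-0.6,0,-0.0003,0.0012,0,0,0],
    [-0.6,0,-0.0003,0.0012,0,0,0],
    [-0.6,0,-0.0003,0.0012,0,0,0],
  ],
)

```text
clock: 9.65
position: [0.4467, 0.1789, 0.0642]
tool_rot: [0.0, 0.776, 0.631, 0.0]
ft_force: [-7.6, -2.0, 18.9]
gripper_width: 0.0233
grasp_force: 40.0
```

move_arm(
  targets=[
    [-0.6,-0.0002,-0.0006,-0.0005,0,0,0],
    [-0.6,-0.0002,-0.0006,-0.0005,0,0,0],
    [-0.6,-0.0002,-0.0006,-0.0005,0,0,0],
    [-0.6,-0.0002,-0.0006,-0.0005,0,0,0],
  ],
)

```text
clock: 10.15
position: [0.4466, 0.1789, 0.0643]
tool_rot: [0.0, 0.776, 0.631, 0.001]
ft_force: [-1.6, -1.0, 10.1]
gripper_width: 0.0231
grasp_force: 40.0
```

```bash
python3 - <<'E'
from h import *
f=np.clip
c=ctrl.read_camera("side"); u,v,w,h=335,250,80,80
g=np.clip(255*(c["frame"]/255.)**.45,0,255).astype(np.uint8)
cv2.imwrite("pics/end.png",cv2.resize(g[v:v+h,u:u+w,::-1],(600,600),interpolation=cv2.INTER_CUBIC))
o=ctrl.get_obs(); print(o["position"],o["ft_force"],o["torque"],o["clock"])
E
```

```text
[0.4466363  0.17889621 0.06425078] [-0.61101104 -0.68772589 10.51202001] [-0.20764383  0.11268712  0.05724257] 10.2
```

View pics/end.png

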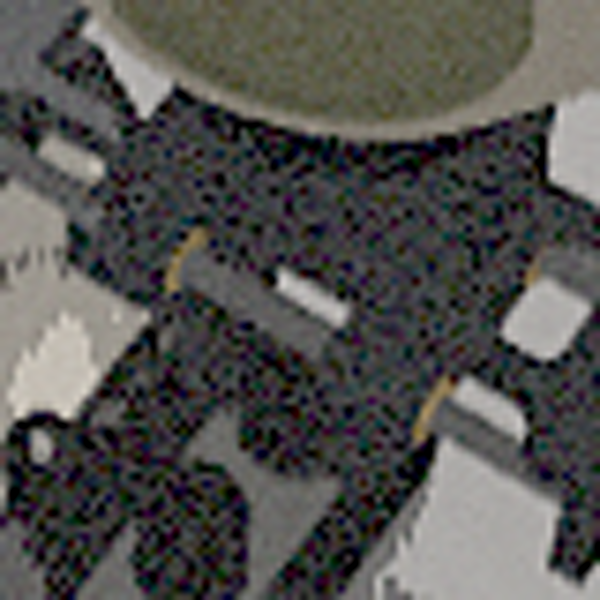

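The cap now covers the stud and sits on the collar at (292,455), with no gap or bright metal visible. It is pressed with about 10.5 N at the expected height, so I'm handing in.

```bash
python3 -c "
from workcell import ctrl
print(ctrl.hand_in())"
```

```text
the job is handed in; nothing more can be done
None
```

The matching cap is on the bare post: it clicked, sits at collar height, and was handed in still gripped and pressed down with about 10 N, about 10 s into the 45 s allowed.

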